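# Fit a bayonet nozzle to its port

## Task

Fit the finer of the two loose filling nozzles to the nozzle plate: set its stem into the port of its own diameter, feel for the slots by turning it lightly on the collar, then press it gently down against the spring, turn it clockwise to the stop and let go, so that it springs up into its lock. Never bear hard on the plate, and leave the other nozzle, the colour pot and the small ring cutter standing where they are.

Things in the scene. Friction and masses are not known exactly. Their poses are not given: they have to be found in the camera images.
- fine_nozzle: The finer loose steel filling nozzle, 96 mm high, standing tip up. Origin: centre of the stem's foot; z up along the nozzle, x along its lugs. Round stem 22 mm wide, its lowest 4 mm tapered to 18 mm; two bayonet lugs at +x and -x, 6 mm wide, 14 to 18 mm above the foot, 29 mm over both tips; flange 34 mm wide at 28 to 32 mm; grip body at 32 to 66 mm, thin tip above. 0.11 to 0.17 kg.
- fine_nozzle_grip (a point): Point on the finer nozzle's axis, 53 mm above its foot, where it is best grasped: the grip body, 28 mm round, has two spanner flats here facing the nozzle's +y and -y, 20 mm apart. Axes as the nozzle.
- wide_nozzle: The wider loose steel filling nozzle, 96 mm high, standing tip up. Origin: centre of the stem's foot; z up along the nozzle, x along its lugs. Round stem 27 mm wide, its lowest 4 mm tapered to 23 mm; two bayonet lugs at +x and -x, 6 mm wide, 14 to 18 mm above the foot, 34 mm over both tips; flange 39 mm wide at 28 to 32 mm; grip body at 32 to 66 mm, thin tip above. 0.2 kg. To be left alone.
- nozzle_plate: Steel nozzle plate of a chocolate depositor, bottom up, fixed, not to be loaded over 50 N, all contacts added: flange 84 x 222 x 8 mm, block 62 x 200 mm with its top at 38 mm. Origin: centre of its underside, z up. Row of ports for stems of 17, 22, 27, 32 mm at y = 73, 31.5, -15, -66.5 mm; the 32 mm one holds a locked nozzle. Each has a collar, top face at 42 mm.
- port_17 (a point): Centre of the collar's top face of the smallest port, bore 18.5 mm, 42 mm above the bench; axes as the plate. In every collar two slots, half a turn apart, let the lugs through. Collars are screwed tight and end anywhere: the line through the two slots lies up to 0.4 rad either way from the row line (plate y), unmeasured. Lugs have 0.15 rad of slack in them either way.
- port_22 (a point): The same point of the second port, bore 23.5 mm. Foot depths below this point: 14 mm with the lugs resting on the collar; 17 mm where, through the slots, the foot meets the spring seat (2 N, then 0.9 N per mm); 26 mm or more (10 N) when the lugs are free to turn below the collar's ridge; 28 mm at the flange's stop; 23.5 mm locked.
- port_27 (a point): The same point of the third port, bore 28.5 mm. Locking, in every port: pressed 26 to 28 mm deep, turn clockwise seen from above, 0.9 to 1.06 rad from the slots to the stop; let go, and the spring lifts the nozzle 2.5 mm into the lock notch. A nozzle that is not locked springs up again.
- colour_pot: White pot with a screw lid, 52 mm wide, 50 mm high, a bystander. Origin: centre of its underside.
- ring_cutter: Small steel ring cutter, 46 mm wide, 30 mm high, a bystander. Origin: centre of its underside.

How it is judged:
By the outcome, as a careful person would: the job done as asked, in the order asked, and still so for the second after the job is handed in, with the robot touching nothing.
It also fails if it takes over 72 s, if anything falls off the work surface, if the arm or the gripper's body presses on something with over 40 N, if the wrist force passes 120 N, or if a joint passes its speed limit or range.

## Robot

A 6-joint arm with a two-finger parallel gripper is mounted at the origin on a cart in front of the work surface, level with it; the furniture and walls round the work are solid. World frame = base frame: x ahead of the robot, y to its left, z up, the work surface at z = 0. Lengths are in mm, angles in rad, forces in N, time in s.
With the tool pointing down it reaches from about 325 to 900 mm from the base axis. Payload 6.1 kg.
Tool frame: the origin (TCP) lies at the very end of the fingers, on their centre line; the grasp point (between the pads) lies 19 mm behind it (ctrl.grasp_offset is the distance from the TCP to the grasp point, in mm); z points along the fingers, y is the line along which they close (so a half turn about z gives the same grasp; the last joint's range is limited). The gripper opens to 85 mm and grips with 20 to 120 N. Pads are 22 mm wide; open, the fingers measure 114 mm over their backs; the gripper's body (76 mm by 85 mm) begins 54 mm behind the grasp point. The pads swing forward as they close: fully open they stand 13 mm farther back than shut.
Start: joints at [-1.302, 0.22, 1.526, -0, 1.395, -0.126], TCP at [240.382, -576.916, 198.3] pointing down, gripper open.
Joint ranges: [-2.98, 2.98], [-0.91, 2.08], [0.09, 2.57], [-1.24, 4.39], [0.2, 2.65], [-2.68, 2.68]. Speed limits (rad/s): [2.57, 2.57, 3.01, 3.14, 3.14, 3.14].

## Interface

Orientations are given as a unit quaternion [x, y, z, w].
In Python, from workcell import ctrl gives the robot as it stands.
- The arm moves only by the shell command python3 -m inch 'ROWS' [FORCE]. ROWS is JSON, a list of rows, each a list of 3 entries, a list of its own where there are three numbers: the shift along the tool's x, y, z in mm, then the turn, a rotation vector about the tool's x, y, z in degrees, then the opening, from 0 (shut) to 1 (fully open). A call has exactly 8 rows; each row shifts and turns the commanded pose from where the row before left it, along the tool's axes as they then stand; what a row does not reach is not made up. A row lasts 1/10 s, in which the tool goes at most 50 mm and 8.59 degrees, less where a joint would pass 70% of its speed; a pose out of reach is approached as far as the arm can. A call is refused whole if a number of a shift passes 50 or a number of a turn 8.59, either way. A call with a gripper value outside its range is refused whole. The fingers move at their own pace and stop on an object; FORCE is the grip in N (left out, the last holds). Time passes only in rows, so rows that do not move let the fingers close, or fill a call up. It gives the time, the measured TCP pose, the force, the opening and the grip force at its end, in the units of the state.
- ctrl.state(): the state, without advancing time (a new reading comes with each control period).
- ctrl.snapshot(name): name is "side" or "top" or "wrist"; returns a dict with "img" (480x640x3 uint8, blue, green, red), "z_map" (480x640 float32, mm along the optical axis (not along the pixel's ray), 0 where there is no reading), "fx", "fy", "cx", "cy" (pixels), "R" (3x3) and "t" (3): a world point X has camera coordinates R X + t; the wrist camera has in their place "mount" (4x4, takes a point from camera to tool coordinates, whose origin is the TCP and whose axes are the flange's). Camera axes: x right, y down, z forward; pixel columns grow to the right and rows downward; lengths in mm; the calibration is good to about 2 mm. The wrist camera is an equidistant fisheye: a pixel r from the principal point sees the ray r / f radians off the axis. A picture is of the moment at which its call begins: read the wrist's pose just before it.
- ctrl.hand_in(): hands the job in; it is judged then, once.
The state is a dict: "time_s": time; "joint_positions": joint angles; "joint_vel": joint speeds; "tau": joint torques, N m; "eef_pos": TCP position; "eef_rot": TCP orientation; "contact_force": force on the tool from outside, world axes, zero at the start; "torque": the same for the moment, N m; "opening": finger opening in mm; "grasp_force": force on a finger pad.
Only numpy, scipy, OpenCV 4.12 (cv2) and the standard library are available. Lean on these libraries where they do the work, as an engineer would, in place of code of your own. Each camera call takes 0.05 s, during which the arm holds its last target. There are 200 camera calls.

## Working session

There is one attempt and no reset: what is moved stays moved. The work goes in short steps, Python scripts to look and compute and a shell command to move; the robot and the scene stay as the last step left them, time stands still between calls to the robot, and variables do not carry over. Pictures are saved under pics/ and viewed, at most 10 in all, crops included, and the job is handed in when it is done.

```bash
mkdir -p pics; ls
python3 - <<'E'
from workcell import ctrl
import cv2,pickle
s=ctrl.state();print(s)
for n in("side","top"):
    d=ctrl.snapshot(n);pickle.dump(d,open(f"{n}.pkl","wb"));cv2.imwrite(f"pics/{n}.png",d["img"]);print(n,d["fx"],d["cx"],d["cy"],d["R"],d["t"])
E
```

```text
pics
{'time_s': 0.0, 'joint_positions': array([-1.30213525e+00,  2.21259739e-01,  1.52763131e+00,  4.57150857e-06,
        1.39472405e+00, -1.26099065e-01]), 'joint_vel': array([ 8.67141270e-04, -3.58781538e-06, -4.30515747e-04, -5.58774963e-04,
       -5.35870903e-05, -2.62645096e-04]), 'tau': array([-2.43975112e-03, -4.96900284e+01, -3.89399922e+01, -2.63800757e-04,
        1.09591306e-02, -3.35968241e-05]), 'eef_pos': array([ 240.18043873, -576.25972573,  197.16781836]), 'eef_rot': array([ 9.80583291e-01,  1.96100453e-01, -6.97758455e-05, -1.00881774e-03]), 'contact_force': array([ 0.21624465, -0.53634306, -0.05486613]), 'torque': array([ 0.02585082,  0.00779509, -0.0352262 ]), 'grasp_force': 0.0, 'opening': 85.29317862884186}
side 547.6819160565144 319.42946834328075 244.24469111117384 [[-0.93249739 -0.36045357 -0.02284403]
 [-0.21266426  0.59908621 -0.77192592]
 [ 0.29192899 -0.7149608  -0.63530191]] [ 474.37395295  211.17594973 1142.30732579]
top 603.7445236151152 331.9842225849223 242.71642952490632 [[ 0.00248628 -0.99999481  0.00204885]
 [-0.99731242 -0.00262963 -0.07321894]
 [ 0.07322395 -0.0018613  -0.99731379]] [ -90.84730401  527.080916   1408.30186261]
```

View pics/top.png

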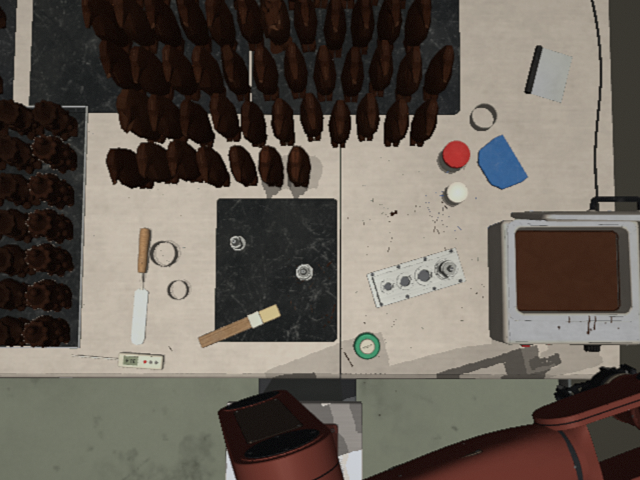

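View pics/side.png

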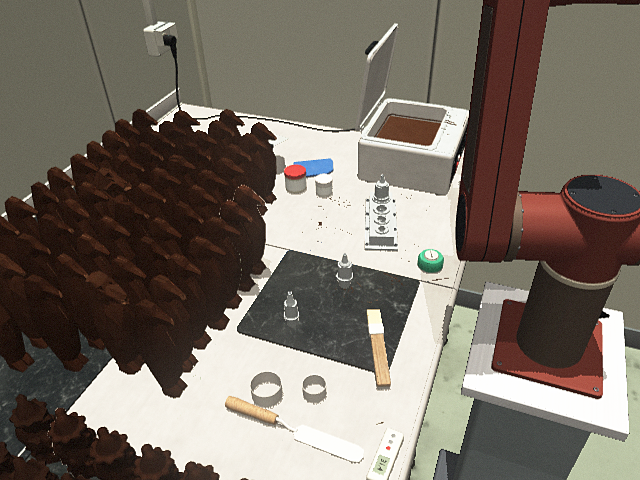

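The top view shows nozzles at (237,243) and (304,271), the plate around (416,277) with its locked nozzle at (446,268), the pot at (457,192) and the ring cutter at (178,289). The side view shows the same nozzles at (291,305) and (345,268).

```bash
cat > h.py <<'E'
import numpy as np,cv2,pickle
from workcell import ctrl
from scipy.spatial.transform import Rotation as Ro
def cloud(d):
    v,u=np.mgrid[:480,:640];z=d["z_map"].astype(float)
    P=np.stack([(u-d["cx"])/d["fx"]*z,(v-d["cy"])/d["fy"]*z,z],-1)
    return (P-d["t"])@d["R"]
def proj(d,X):
    c=d["R"]@np.array(X)+d["t"];return d["fx"]*c[0]/c[2]+d["cx"],d["fy"]*c[1]/c[2]+d["cy"]
E
python3 - <<'E'
from h import *
d=pickle.load(open("top.pkl","rb"));s=pickle.load(open("side.pkl","rb"))
W=cloud(d);S=cloud(s)
for n,(u,v) in dict(A=(237,243),B=(304,271)).items():
    w=W[v-22:v+22,u-22:u+22].reshape(-1,3);base=np.median(w[:,2])
    b=w[w[:,2]>base+10];print(n,"base",base,"top",w[:,2].max(),"xy",b[:,:2].mean(0),len(b))
    c=W[v,u];m=S.reshape(-1,3);q=m[(np.hypot(*(m[:,:2]-b[:,:2].mean(0)).T)<35)]
    for lo,hi in((12,24),(28,33),(34,50),(50,66),(70,96)):
        k=q[(q[:,2]>base+lo)&(q[:,2]<base+hi)]
        if len(k): 
            e=(k-k.mean(0))@s["R"][0]; print("  side",lo,len(k),k.mean(0).round(1),"width",np.ptp(e).round(1))
w=W[240:315,360:475].reshape(-1,3)
k=w[(w[:,2]>32)&(w[:,2]<47)];r=cv2.minAreaRect(k[:,:2].astype(np.float32));print("block",r,len(k))
k=w[(w[:,2]>5)&(w[:,2]<47)];print("all",cv2.minAreaRect(k[:,:2].astype(np.float32)))
for n in("top","side"):
    i=pickle.load(open(n+".pkl","rb"))["img"]
    cs=[(237,243),(304,271),(416,277)] if n=="top" else [(291,305),(345,268),(381,215)]
    out=[cv2.resize(i[v-w//2:v+w//2,u-w//2:u+w//2],(260,260),interpolation=cv2.INTER_CUBIC) for (u,v),w in zip(cs,(50,50,110) if n=="top" else (56,56,90))]
    globals()[n]=np.hstack(out)
cv2.imwrite("pics/crop.png",np.vstack([top,side]))
E
```

```text
A base 7.6901167542296385 top 1443.2973026976526 xy [520.46862441 121.04359911] 185
  side 12 34 [517.3 139.   23.5] width 27.9
  side 28 51 [519.3 142.1  38.3] width 30.7
  side 34 73 [517.5 140.1  49.6] width 25.8
  side 50 83 [519.1 139.6  66.9] width 27.5
  side 70 74 [519.7 136.3  89.1] width 17.1
B base 7.794569599304014 top 1443.2973026976526 xy [456.72891947 -26.72816978] 220
  side 12 37 [451.4 -13.3  24.1] width 32.6
  side 28 49 [450.9 -12.9  38.4] width 37.2
  side 34 74 [452.  -12.2  50. ] width 34.3
  side 50 86 [451.4 -13.5  67. ] width 29.9
  side 70 70 [453.2 -18.3  88. ] width 20.3
block ((446.78271484375, -287.8391418457031), (62.057491302490234, 200.7823028564453), 16.770523071289062) 1677
all ((447.49224853515625, -292.4750671386719), (175.78768920898438, 271.9169921875), 0.14131754636764526)
```

View pics/crop.png

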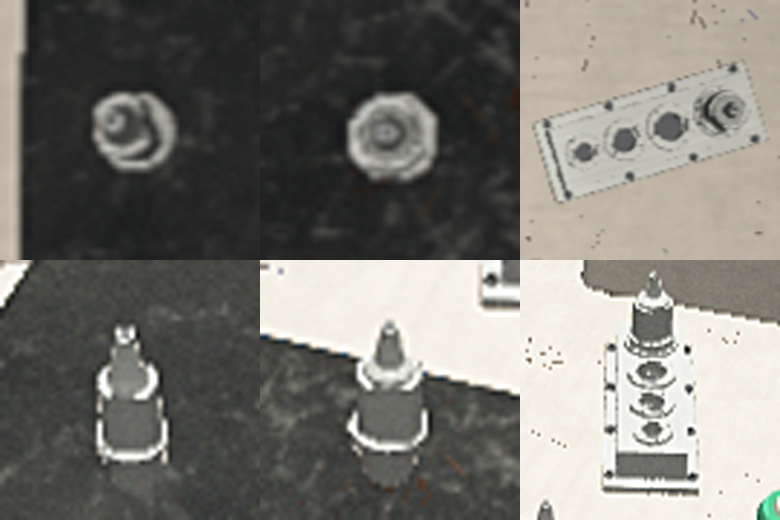

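A is the finer one (narrower flange and slimmer tip), standing at about (519,137) on a slab roughly 8 mm high. Port 22 is the second from the left.

```bash
python3 -m inch '[[[16,-39,-20],[0,0,0],1],[[16,-39,-20],[0,0,0],1],[[16,-39,-20],[0,0,0],1],[[17,-40,-20],[0,0,0],1],[[34,-32,0],[0,0,0],1],[[34,-32,0],[0,0,0],1],[[34,-32,0],[0,0,0],1],[[34,-32,0],[0,0,0],1]]' && python3 -m inch '[[[34,-32,0],[0,0,0],1],[[34,-32,0],[0,0,0],1],[[34,-32,0],[0,0,0],1],[[34,-32,0],[0,0,0],1],[[34,-32,0],[0,0,0],1],[[34,-32,0],[0,0,0],1],[[34,-31,0],[0,0,0],1],[[0,0,0],[0,0,0],1]]'
python3 - <<'E'
from h import *
s=ctrl.state();d=ctrl.snapshot("wrist");d["s"]=s;pickle.dump(d,open("w1.pkl","wb"))
print(s["eef_pos"],s["eef_rot"],d["mount"],d["fx"],d["fy"],d["cx"],d["cy"]);cv2.imwrite("pics/w1.png",d["img"])
E
```

```text
time_s: 0.9
eef_pos: [316.4, -234.7, 278.1]
eef_rot: [0.981, 0.196, 0.0, 0.0]
contact_force: [1.9, -0.8, -0.4]
opening: 85.3
grasp_force: 0.0
time_s: 1.7
eef_pos: [450.8, 65.6, 277.6]
eef_rot: [0.98, 0.199, -0.0, -0.001]
contact_force: [-0.7, -1.3, -0.7]
opening: 85.3
grasp_force: 0.0
[450.81615081  65.61498748 277.57481635] [ 9.79946703e-01  1.99256792e-01 -2.50350069e-04 -1.06202591e-03] [[-5.83054941e-04 -9.54228656e-01 -2.99077467e-01  7.67039033e+01]
 [ 9.99999764e-01 -4.47781639e-04 -5.20830714e-04  6.40052766e-01]
 [ 3.63070194e-04 -2.99077701e-01  9.54228692e-01 -1.75635238e+02]
 [ 0.00000000e+00  0.00000000e+00  0.00000000e+00  1.00000000e+00]] 371.64829954431775 371.64829954431775 319.1740825935136 245.66751673689308
```

View pics/w1.png

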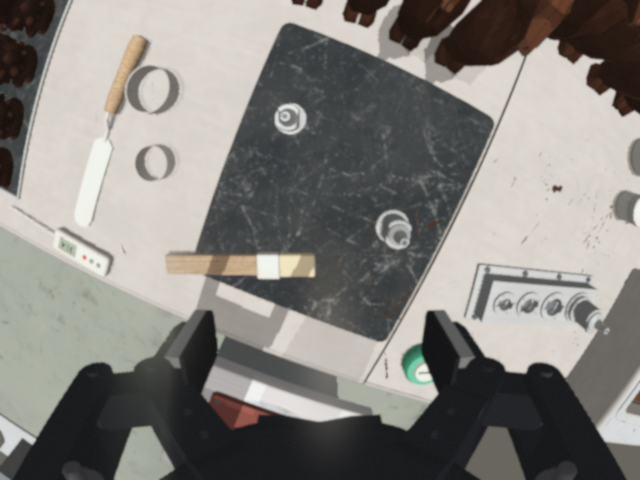

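The wrist view shows A at (290,118) and B at (393,230). I'll drop beside A for an oblique look at its flats.

```bash
python3 -m inch '[[[2,-31,31],[0,0,0],1],[[2,-31,31],[0,0,0],1],[[2,-32,31],[0,0,0],1],[[2,-32,31],[0,0,0],1],[[3,-32,31],[0,0,0],1],[[3,-31,31],[0,0,0],1],[[0,0,0],[0,0,0],1],[[0,0,0],[0,0,0],1]]'
cat >> h.py <<'E'
def wcloud(d):
    v,u=np.mgrid[:480,:640];x=(u-d["cx"]);y=(v-d["cy"]);r=np.hypot(x,y)+1e-9;th=r/d["fx"]
    z=d["z_map"].astype(float);k=z*np.tan(th)/r
    P=np.stack([x*k,y*k,z],-1)@d["mount"][:3,:3].T+d["mount"][:3,3]
    return P@Ro.from_quat(d["s"]["eef_rot"]).as_matrix().T+d["s"]["eef_pos"]
def wproj(d,X):
    X=(np.array(X)-d["s"]["eef_pos"])@Ro.from_quat(d["s"]["eef_rot"]).as_matrix()
    c=(X-d["mount"][:3,3])@d["mount"][:3,:3];r=np.hypot(c[0],c[1])
    k=d["fx"]*np.arctan2(r,c[2])/r;return d["cx"]+k*c[0],d["cy"]+k*c[1]
def wsnap(n):
    s=ctrl.state();d=ctrl.snapshot("wrist");d["s"]=s;pickle.dump(d,open(n+".pkl","wb"));return d
E
python3 - <<'E'
from h import *
d=wsnap("w2");W=wcloud(d);z=W[...,2]
print(d["s"]["eef_pos"],d["s"]["eef_rot"])
m=(np.hypot(W[...,0]-519,W[...,1]-137)<30)&(d["z_map"]>0)
for lo,hi in((4,10),(30,36),(36,41),(42,52),(55,66),(68,75),(80,106)):
    k=W[m&(z>lo)&(z<hi)]
    if len(k)>5: print(lo,len(k),k.mean(0).round(1),k.min(0).round(1),k.max(0).round(1))
u,v=wproj(d,(519,137,55));u=int(u);v=int(v);print(u,v)
i=d["img"][max(0,v-60):v+60,max(0,u-60):u+60];cv2.imwrite("pics/w2.png",cv2.resize(i,None,fx=5,fy=5,interpolation=cv2.INTER_CUBIC))
E
```

```text
time_s: 2.55
eef_pos: [389.8, 239.7, 91.6]
eef_rot: [0.981, 0.196, -0.001, 0.001]
contact_force: [0.9, 0.1, 1.3]
opening: 85.5
grasp_force: 0.0
[389.77013093 239.74688206  91.60989211] [ 9.80519231e-01  1.96419696e-01 -1.03356838e-03  5.22804344e-04]
4 2997 [515.7 143.2   7.8] [489.  108.1   5.3] [548.7 166.9   9.8]
36 520 [519.9 140.3  39.4] [506.5 119.3  36.2] [540.9 148.9  41. ]
42 306 [520.  139.7  47.1] [508.1 126.4  42.1] [535.2 145.3  51.9]
55 393 [520.  139.7  60.7] [509.5 125.7  55. ] [536.1 144.7  66. ]
68 548 [521.4 136.2  72.7] [509.4 118.   68. ] [537.9 144.7  75. ]
80 833 [522.1 134.8  92.4] [514.5 126.8  80. ] [532.  141.5 105.9]
544 141
```

View pics/w2.png

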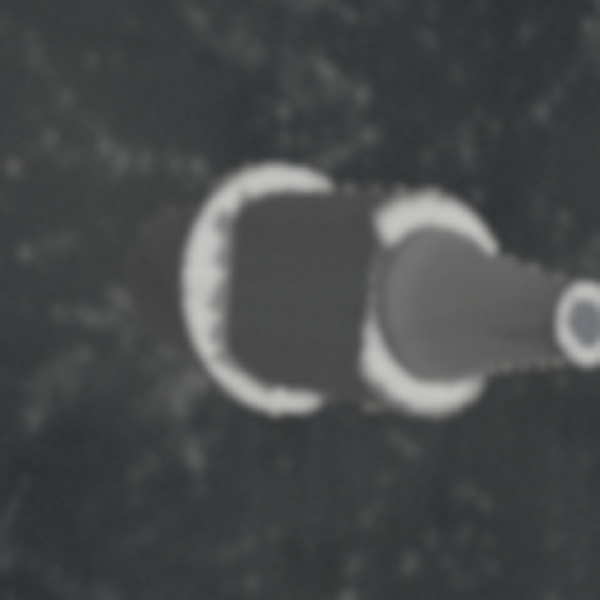

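The crop shows a spanner flat almost facing the camera: its top edge is the straight line at x≈370, y 270–370. I'll fit the flat plane from the depth map.

Run:
```python
from h import *
from scipy.optimize import least_squares
d=pickle.load(open("w2.pkl","rb"));W=wcloud(d);z=W[...,2]
m=(np.hypot(W[...,0]-521,W[...,1]-134)<22)&(d["z_map"]>0)
k=W[m&(z>43)&(z<71)][:,:2]
def sup(p,q): # distance of points from outline of 28-round with 20 flats, yaw p[2] = flat normal
    e=q-p[:2];c,s=np.cos(p[2]),np.sin(p[2]);n=e@[c,s]
    return np.maximum(np.hypot(*e.T)-14,abs(n)-10)
for a0 in np.radians([70,95,113,130,150]):
    r=least_squares(sup,[521,134,a0],args=(k,),loss="soft_l1",f_scale=.7);print(r.x[:2].round(1),np.degrees(r.x[2]).round(1),r.cost.round(2))
# axis from tip circle and flange
t=W[(np.hypot(W[...,0]-521,W[...,1]-134)<22)&(z>100)];print("tip",len(t),t.mean(0),np.ptp(t,0))
f=W[m&(z>36.5)&(z<41.5)][:,:2];g=least_squares(lambda p:np.maximum(0,np.hypot(*(f-p).T)-17)+0*p[0],[521,134]);print("flange",g.x,len(f))
# top camera axis
T=pickle.load(open("top.pkl","rb"));C=cloud(T);q=C[(np.hypot(C[...,0]-521,C[...,1]-134)<25)&(C[...,2]>99)&(C[...,2]<112)];print("toptip",q.mean(0),len(q))
q=C[(np.hypot(C[...,0]-521,C[...,1]-134)<30)&(C[...,2]>34)&(C[...,2]<44)];print("topfl",q.mean(0),q.min(0),q.max(0))
```

```text
[524.5 128.5] 202.5 531.65
[523.8 131.2] 112.0 73.42
[523.8 131.2] 112.0 73.42
[523.8 131.2] 112.0 73.42
[523.8 131.2] 112.0 73.42
tip 208 [523.1655323  132.55787426 103.22803902] [9.21765659 9.24570079 5.86111648]
flange [523.53345884 132.08764222] 541
toptip [525.29976264 130.84876941 102.80510723] 13
topfl [523.77206124 125.8362327   39.50082996] [510.35022744 115.10511923  34.41048698] [541.22200782 148.47212247  43.89737524]
```

```bash
python3 -m inch '[[[0,0,-25],[0,0,0],1],[[0,0,-25],[0,0,0],1],[[20,38,0],[0,0,0],1],[[20,38,0],[0,0,0],1],[[21,38,0],[0,0,0],1],[[21,37,0],[0,0,0],1],[[0,0,0],[0,0,0],1],[[0,0,0],[0,0,0],1]]'
cat >> h.py <<'E'
def rel(X,yaw=None):
    s=ctrl.state();R=Ro.from_quat(s["eef_rot"]).as_matrix();D=np.array(X)-s["eef_pos"]
    print("t",s["time_s"],"pos",s["eef_pos"].round(2),"yaw",np.degrees(np.arctan2(R[1,0],R[0,0])).round(2),"tilt",(R[:2,2]*57.3).round(2),"tool shift",(R.T@D).round(1),"F",s["contact_force"].round(1),"Tz",s["torque"].round(2),"open",round(s["opening"],1),"gf",round(s["grasp_force"],1),"J",s["joint_positions"].round(2))
E
python3 - <<'E'
from h import *
print(ctrl.grasp_offset);rel((523.5,131.8,44))
d=wsnap("w3");W=wcloud(d);z=W[...,2]
m=(np.hypot(W[...,0]-523,W[...,1]-132)<22)
for lo,hi in((34,44),(66,76),(97,110)):
    k=W[m&(z>lo)&(z<hi)]
    if len(k)>5:print(lo,len(k),k.mean(0),k.min(0),k.max(0))
E
```

```text
time_s: 3.4
eef_pos: [525.6, 130.7, 143.7]
eef_rot: [0.981, 0.194, 0.001, 0.0]
contact_force: [-0.5, 0.1, 0.3]
opening: 85.2
grasp_force: 0.0
18.700000000000003
t 3.4 pos [525.61 130.69 143.68] yaw 22.38 tilt [0.1  0.01] tool shift [-1.7 -1.9 99.7] F [-0.5  0.1  0.3] Tz [-0.02 -0.01 -0.02] open 85.2 gf 0.0 J [ 0.1   0.07  1.8  -0.    1.27  1.28]
34 514 [529.15007477 133.54206222  39.75482352] [509.63113847 114.14772864  36.14129713] [541.18540624 148.44697972  43.95493515]
66 404 [530.11645977 133.45964268  73.30723315] [510.23688248 118.54577147  66.08303486] [538.41687296 144.21092502  75.97510259]
97 221 [524.92307478 131.72629624 102.52694021] [519.39800486 126.93150638  97.0517241 ] [529.03015044 136.38495208 105.3489053 ]
```

```bash
python3 -m inch '[[[-0.6,-1.4,25],[0,0,0],1],[[0,0,25],[0,0,0],1],[[0,0,25],[0,0,0],1],[[0,0,15],[0,0,0],1],[[0,0,9.5],[0,0,0],1],[[0,0,0],[0,0,0],1],[[0,0,0],[0,0,0],0.5],[[0,0,0],[0,0,0],0.3]]' 25 && python3 -m inch '[[[0,0,0],[0,0,0],0.2],[[0,0,0],[0,0,0],0.2],[[0,0,0],[0,0,0],0.1],[[0,0,0],[0,0,0],0.1],[[0,0,0],[0,0,0],0.1],[[0,0,0],[0,0,0],0.1],[[0,0,0],[0,0,0],0.1],[[0,0,0],[0,0,0],0.1]]' 60
python3 - <<'E'
from h import *
rel((524.3,131.9,44))
E
```

```text
time_s: 4.25
eef_pos: [524.3, 134.1, 44.2]
eef_rot: [0.981, 0.196, 0.001, 0.0]
contact_force: [0.8, 0.0, 0.2]
opening: 58.9
grasp_force: 0.0
time_s: 5.05
eef_pos: [523.7, 133.8, 43.3]
eef_rot: [0.981, 0.196, 0.0, 0.0]
contact_force: [-0.2, -2.2, 5.5]
opening: 9.9
grasp_force: 58.5
t 5.05 pos [523.68 133.78  43.26] yaw 22.62 tilt [ 0.06 -0.01] tool shift [-0.1  2.  -0.7] F [-0.2 -2.2  5.5] Tz [-0.4  -0.13 -0.04] open 9.9 gf 58.5 J [ 0.1   0.19  1.88 -0.    1.08  1.28]
```

The opening reads 9.9 instead of 20, so I'm looking before going on.

Run:
```python
from h import *
d=wsnap("w4");i=d["img"][200:480,180:460];cv2.imwrite("pics/w4.png",cv2.resize(i,(560,560)))
d=ctrl.snapshot("side");pickle.dump(d,open("side2.pkl","wb"));u,v=map(int,proj(d,(523,132,55)));print(u,v)
cv2.imwrite("pics/s4.png",np.hstack([cv2.resize(i,(480,480)),cv2.resize(d["img"][v-60:v+40,max(0,u-33):u+34],(320,480),interpolation=cv2.INTER_CUBIC)]))
```

```text
290 308
```

View pics/s4.png

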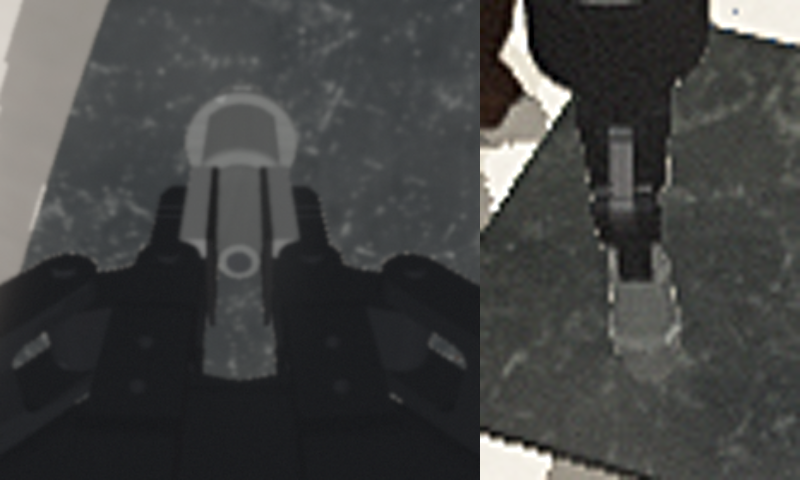

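Run:
```python
from h import *
d=pickle.load(open("w4.pkl","rb"));W=wcloud(d)
R=Ro.from_quat(d["s"]["eef_rot"]).as_matrix();T=(W-d["s"]["eef_pos"])@R
# crop px -> image: u=180+px*280/480, v=200+py*280/480
for v in range(255,370,7):
    print(v,[tuple(T[v,u].round(0).astype(int)) for u in range(284,360,6)])
```

```text
255 [(np.int64(5), np.int64(-21), np.int64(35)), (np.int64(5), np.int64(-17), np.int64(36)), (np.int64(5), np.int64(-13), np.int64(36)), (np.int64(4), np.int64(-10), np.int64(37)), (np.int64(15), np.int64(-5), np.int64(5)), (np.int64(15), np.int64(-2), np.int64(5)), (np.int64(15), np.int64(1), np.int64(5)), (np.int64(16), np.int64(4), np.int64(3)), (np.int64(15), np.int64(7), np.int64(5)), (np.int64(5), np.int64(12), np.int64(35)), (np.int64(4), np.int64(15), np.int64(36)), (np.int64(5), np.int64(19), np.int64(35)), (np.int64(4), np.int64(23), np.int64(37))]
262 [(np.int64(0), np.int64(-21), np.int64(36)), (np.int64(0), np.int64(-17), np.int64(36)), (np.int64(10), np.int64(-12), np.int64(8)), (np.int64(12), np.int64(-8), np.int64(3)), (np.int64(12), np.int64(-5), np.int64(4)), (np.int64(13), np.int64(-2), np.int64(0)), (np.int64(13), np.int64(1), np.int64(-1)), (np.int64(13), np.int64(4), np.int64(0)), (np.int64(11), np.int64(7), np.int64(5)), (np.int64(12), np.int64(10), np.int64(3)), (np.int64(10), np.int64(14), np.int64(8)), (np.int64(0), np.int64(19), np.int64(35)), (np.int64(0),
[... 8033 characters left out ...]
int64(8), np.int64(-83)), (np.int64(12), np.int64(10), np.int64(-84)), (np.int64(12), np.int64(12), np.int64(-83))]
367 [(np.int64(13), np.int64(-10), np.int64(-88)), (np.int64(12), np.int64(-8), np.int64(-87)), (np.int64(10), np.int64(-6), np.int64(-84)), (np.int64(-1), np.int64(-5), np.int64(-70)), (np.int64(-77), np.int64(-7), np.int64(36)), (np.int64(-78), np.int64(-3), np.int64(36)), (np.int64(-77), np.int64(1), np.int64(35)), (np.int64(-77), np.int64(5), np.int64(35)), (np.int64(-77), np.int64(9), np.int64(35)), (np.int64(0), np.int64(7), np.int64(-71)), (np.int64(12), np.int64(8), np.int64(-87)), (np.int64(12), np.int64(10), np.int64(-87)), (np.int64(12), np.int64(11), np.int64(-87))]
```

View pics/w4.png

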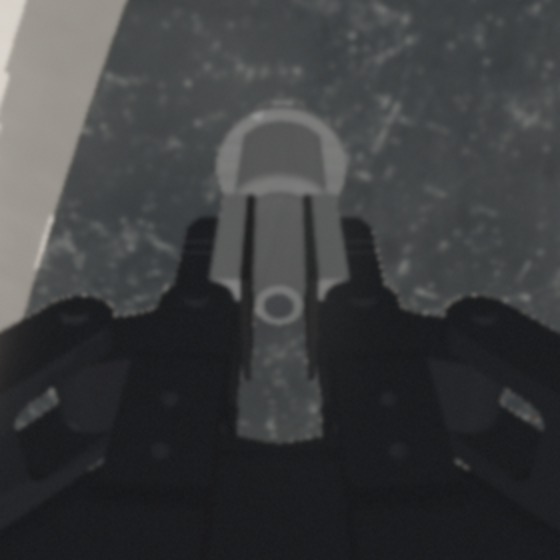

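The pads appear to end at the body's shoulder, gripping the tip cone. I'll check the finger end's real height with the side camera's depth.

Run:
```python
from h import *
d=pickle.load(open("side2.pkl","rb"));C=cloud(d);s=pickle.load(open("w4.pkl","rb"))["s"];R=Ro.from_quat(s["eef_rot"]).as_matrix();T=(C-s["eef_pos"])@R
m=(np.hypot(T[...,0],T[...,1])<35)&(T[...,2]<30)&(d["z_map"]>0)
for lo in range(-100,30,6):
    k=T[m&(T[...,2]>=lo)&(T[...,2]<lo+6)]
    if len(k): print(lo,len(k),"x",np.percentile(k[:,0],[2,98]).round(0),"y",np.percentile(k[:,1],[2,50,98]).round(0))
for n in("w1","w3"):
    d=pickle.load(open(n+".pkl","rb"));W=wcloud(d);R=Ro.from_quat(d["s"]["eef_rot"]).as_matrix();T=(W-d["s"]["eef_pos"])@R
    k=T[(abs(T[...,1])>36)&(abs(T[...,1])<62)&(abs(T[...,0])<15)&(T[...,2]<20)&(T[...,2]>-110)];print(n,len(k),k.max(0) if len(k) else 0)
```

```text
-100 18 x [-18.  13.] y [-23. -20.   4.]
-94 3 x [-16. -12.] y [-20. -20. -18.]
-88 2 x [-13. -13.] y [-16. -14. -11.]
-82 6 x [-13.  -8.] y [-33. -20. -13.]
-76 1 x [-13. -13.] y [-21. -21. -21.]
-70 1 x [4. 4.] y [-23. -23. -23.]
-64 9 x [-8.  4.] y [-22. -20. -18.]
-58 21 x [-12.   8.] y [-23. -19. -12.]
-52 19 x [-11.   9.] y [-22. -18. -11.]
-46 25 x [-11.  10.] y [-21. -18. -12.]
-40 8 x [-11.   8.] y [-18. -14. -12.]
-34 21 x [-14.  11.] y [-14.  -8.   5.]
-28 20 x [-14.  10.] y [-13. -10.  -8.]
-22 30 x [-14.  11.] y [-13. -10.  -5.]
-16 30 x [-16.  11.] y [-13. -10.  -2.]
-10 21 x [-15.   8.] y [-14. -11.  -3.]
-4 27 x [-15.  10.] y [-13. -10.  -5.]
2 62 x [-17.  13.] y [-18. -11.   3.]
8 4 x [-16.   8.] y [-15. -12.  -7.]
14 13 x [-13.  11.] y [-12.  -9.  -3.]
20 27 x [-16.  11.] y [-13. -10.  -0.]
26 7 x [-11.   3.] y [-13. -10.  -6.]
w1 13911 [ 14.84434374  61.99933095 -45.79122933]
w3 13880 [ 14.78466603  61.99262027 -45.06293728]
```

Both cameras agree that the real finger ends sit about 32 mm short of the reported TCP, and the fingers closed on the tip cone. I'll open, go 32 mm lower and grip the flats.

```bash
python3 -m inch '[[[0,0,0],[0,0,0],0.7],[[0,0,0],[0,0,0],0.7],[[0,0,0],[0,0,0],0.7],[[0,0,8],[0,0,0],0.7],[[0,0,8],[0,0,0],0.7],[[0,0,8],[0,0,0],0.7],[[0,0,8],[0,0,0],0.7],[[0,0,0],[0,0,0],0.7]]' 25 && python3 -m inch '[[[0,0,0],[0,0,0],0.4],[[0,0,0],[0,0,0],0.3],[[0,0,0],[0,0,0],0.2],[[0,0,0],[0,0,0],0.2],[[0,0,0],[0,0,0],0.1],[[0,0,0],[0,0,0],0.1],[[0,0,0],[0,0,0],0.1],[[0,0,0],[0,0,0],0.1]]' 60
python3 - <<'E'
from h import *
rel((524.3,131.9,11))
d=wsnap("w5");W=wcloud(d);R=Ro.from_quat(d["s"]["eef_rot"]).as_matrix();T=(W-d["s"]["eef_pos"])@R;z=T[...,2]
m=(np.hypot(T[...,0],T[...,1])<22)
k=T[m&(z>-98)&(z<-84)&(np.hypot(T[...,0],T[...,1])<9)];print("tip",len(k),k.mean(0),k.min(0),k.max(0))
k=T[m&(z>24)&(z<34)];print("flange",len(k),k.min(0),k.max(0),np.percentile(z[m&(z>20)&(z<40)],[5,50,95]))
E
```

```text
time_s: 5.95
eef_pos: [521.6, 133.7, 8.9]
eef_rot: [0.981, 0.196, -0.002, -0.0]
contact_force: [0.6, -1.2, 0.5]
opening: 59.6
grasp_force: 0.0
time_s: 6.75
eef_pos: [523.7, 134.0, 11.3]
eef_rot: [0.981, 0.196, 0.001, 0.0]
contact_force: [1.2, -0.8, 4.2]
opening: 19.5
grasp_force: 59.1
t 6.75 pos [523.67 133.97  11.34] yaw 22.62 tilt [0.06 0.01] tool shift [-0.2  2.2  0.3] F [ 1.2 -0.8  4.2] Tz [ 0.07  0.06 -0.07] open 19.5 gf 59.1 J [0.1  0.24 1.89 0.   1.02 1.28]
tip 1100 [  1.40832961   0.44406919 -89.88743764] [ -5.27160057  -4.47524169 -94.17372745] [  5.48056197   5.83121583 -84.00241238]Traceback (most recent call last):
  File "<stdin>", line 6, in <module>
    return umr_minimum(a, axis, None, out, keepdims, initial, where)
ValueError: zero-size array to reduction operation minimum which has no identity
```

The opening is now 19.5, so the flats are gripped. Next I lift, carry it round to the near side of the plate and inspect the port collar.

```bash
python3 -m inch '[[[0,0,-10],[0,0,0],0.1],[[0,0,-30],[0,0,0],0.1],[[0,0,-46],[0,0,0],0.1],[[0,0,-46],[0,0,0],0.1],[[-32,32,0],[0,0,0],0.1],[[-32,32,0],[0,0,0],0.1],[[-32,32,0],[0,0,0],0.1],[[-32,32,0],[0,0,0],0.1]]' && python3 -m inch '[[[-32,32,0],[0,0,0],0.1],[[-32,32,0],[0,0,0],0.1],[[-32,32,0],[0,0,0],0.1],[[-32,32,0],[0,0,0],0.1],[[-32,32,0],[0,0,0],0.1],[[-32,32,20],[0,0,0],0.1],[[0,0,30],[0,0,0],0.1],[[0,0,0],[0,0,0],0.1]]'
python3 - <<'E'
from h import *
d=wsnap("w6");rel((0,0,0));W=wcloud(d);z=W[...,2]
d["s"]=d["s"]
ok=(abs(z-42)<1.6)&(d["z_map"]>0)
py=np.array([-.2885,.957])
for y,b in((73,18.5),(31.5,23.5),(-15,28.5)):
    c=np.array([446.8,-287.8])+y*py
    print(y,c,wproj(d,(*c,42)),"collar pts",(ok&(np.hypot(W[...,0]-c[0],W[...,1]-c[1])<25)).sum())
k=W[(z>34)&(z<46)&(np.hypot(W[...,0]-446.8,W[...,1]+287.8)<120)];print(len(k),cv2.minAreaRect(k[:,:2].astype(np.float32)),np.median(k[:,2]))
u,v=map(int,wproj(d,(437.7,-257.7,42)))
cv2.imwrite("pics/w6.png",cv2.resize(d["img"][max(0,v-60):v+60,max(0,u-80):u+80],None,fx=5,fy=5,interpolation=cv2.INTER_CUBIC))
E
```

```text
time_s: 7.6
eef_pos: [452.7, -34.5, 142.7]
eef_rot: [0.98, 0.197, -0.0, -0.0]
contact_force: [0.7, 0.2, -0.3]
opening: 19.1
grasp_force: 58.9
time_s: 8.4
eef_pos: [347.3, -282.5, 88.9]
eef_rot: [0.981, 0.194, -0.002, -0.004]
contact_force: [-0.5, 1.1, -2.6]
opening: 19.1
grasp_force: 58.9
t 8.45 pos [ 348.74 -282.74   90.84] yaw 22.53 tilt [-0.23  0.29] tool shift [-213.6 -394.2   93.7] F [ 0.6  0.6 -1.3] Tz [-0.02 -0.    0.03] open 18.9 gf 58.9 J [-0.86 -0.09  2.07  0.    1.17  0.32]
73 [ 425.7395 -217.939 ] (np.float64(268.3549031801725), np.float64(99.4964039024396)) collar pts 1815
31.5 [ 437.71225 -257.6545 ] (np.float64(338.508086015725), np.float64(105.42592145837332)) collar pts 2086
-15 [ 451.1275 -302.155 ] (np.float64(415.4423738652389), np.float64(115.76176117518426)) collar pts 2241
21972 ((445.3258056640625, -288.5133056640625), (62.79656982421875, 200.88336181640625), 16.712766647338867) 38.4704297553463
```

View pics/w6.png

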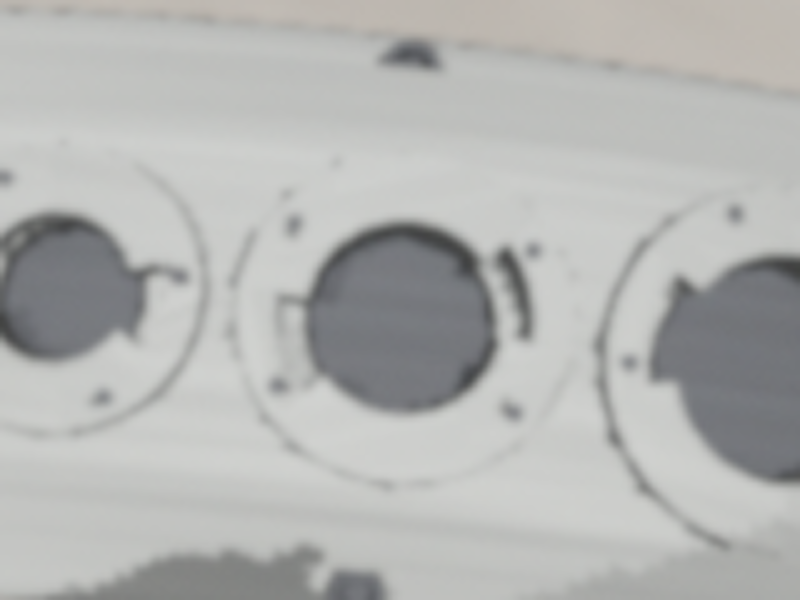

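Port 22 is centred at about (402,317) in the crop. The left slot's middle is at (298,341) and the right slot's at (518,293), so I convert both to world.

```bash
cat >> h.py <<'E'
def wray(d,u,v,z):
    x=u-d["cx"];y=v-d["cy"];r=np.hypot(x,y);th=r/d["fx"]
    c=np.array([np.sin(th)*x/r,np.sin(th)*y/r,np.cos(th)])
    R=Ro.from_quat(d["s"]["eef_rot"]).as_matrix()
    o=R@d["mount"][:3,3]+d["s"]["eef_pos"];k=R@(d["mount"][:3,:3]@c);return o+k*(z-o[2])/k[2]
E
python3 - <<'E'
from h import *
d=pickle.load(open("w6.pkl","rb"))
f=lambda x,y:wray(d,258+(x-2)/5,45+(y-2)/5,42)
c=f(402,317);a=f(298,341);b=f(518,293)
print(c,a,b,np.degrees(np.arctan2(*(a-b)[1::-1])),(a+b)/2)
W=wcloud(d);z=W[...,2];v=d["z_map"]>0
q=W[(abs(z-42)<1.2)&v&(np.hypot(W[...,0]-c[0],W[...,1]-c[1])<23)]
# bore centre: best circle empty of collar points
import itertools
best=max(((sum(np.hypot(q[:,0]-x,q[:,1]-y)<11.2),x,y) for x in np.arange(c[0]-4,c[0]+4,.5) for y in np.arange(c[1]-4,c[1]+4,.5)),key=lambda t:-t[0]);print(best)
e=W[v&(z<39)]-[c[0],c[1],0];r=np.hypot(e[:,0],e[:,1]);e=e[(r>12.6)&(r<14.3)];an=np.degrees(np.arctan2(e[:,1],e[:,0]))%360
h,_=np.histogram(an,36,(0,360));print(h)
# collar centre by outer radius
g=W[(z>40.7)&(z<43.3)&v&(np.hypot(W[...,0]-c[0],W[...,1]-c[1])<30)][:,:2];print(cv2.minEnclosingCircle(g.astype(np.float32)))
E
```

```text
[ 436.166107   -257.97413506   42.        ] [ 428.79994778 -247.82298704   42.        ] [ 444.29022197 -269.38648164   42.        ] 125.69181851683727 [ 436.54508488 -258.60473434   42.        ]
(np.int64(0), np.float64(435.6661069977431), np.float64(-258.474135060565))
[ 0  0  0  0  0  0  0  0  0  1  9  8 10 11 10  1  0  0  0  0  0  0  0  0
  0  0  0  0  3  8 14 11 14  3  1  0]
((436.1278991699219, -257.9892578125), 29.96941566467285)
```

The depth histogram agrees: the slots lie on the line at about 126° and the port is at about (436.2,-258.1). I'll rise, turn the lugs to the row line (106.7°) and re-measure the port from that yaw.

```bash
python3 -m inch '[[[0,0,-26],[0,0,0],0.1],[[0,0,-26],[0,0,0],0.1],[[20,21,0],[0,0,0],0.1],[[20,21,0],[0,0,0],0.1],[[21,21,0],[0,0,0],0.1],[[21,22,0],[0,0,0],0.1],[[0,0,0],[0,0,-8.4],0.1],[[0,0,0],[0,0,-8.4],0.1]]' && python3 -m inch '[[[0,0,0],[0,0,-8.4],0.1],[[0,0,0],[0,0,-8.4],0.1],[[0,0,0],[0,0,-8.4],0.1],[[0,0,0],[0,0,-8.4],0.1],[[0,0,0],[0,0,-8.4],0.1],[[0,0,0],[0,0,-8.4],0.1],[[0,0,0],[0,0,-8.4],0.1],[[0,0,0],[0,0,-8.4],0.1]]' && python3 -m inch '[[[0,0,0],[0,0,0],0.1],[[0,0,0],[0,0,0],0.1],[[0,0,0],[0,0,0],0.1],[[0,0,0],[0,0,0],0.1],[[0,0,0],[0,0,0],0.1],[[0,0,0],[0,0,0],0.1],[[0,0,0],[0,0,0],0.1],[[0,0,0],[0,0,0],0.1]]'
python3 - <<'E'
from h import *
d=wsnap("w7");rel((436.2,-258.1,100));W=wcloud(d);z=W[...,2];v=d["z_map"]>0
for c in[(436.2,-258.1)]:
    q=W[(abs(z-42)<1.3)&v&(np.hypot(W[...,0]-c[0],W[...,1]-c[1])<25)]
    g=[(x,y) for x in np.arange(c[0]-4,c[0]+4,.25) for y in np.arange(c[1]-4,c[1]+4,.25) if (np.hypot(q[:,0]-x,q[:,1]-y)<11.3).sum()<=1]
    print("bore",np.mean(g,0),len(g))
    b=np.mean(g,0);e=W[v&(z<39)]-[*b,0];r=np.hypot(e[:,0],e[:,1]);e=e[(r>12.6)&(r<14.3)];an=np.degrees(np.arctan2(e[:,1],e[:,0]))%360
    print(np.histogram(an,36,(0,360))[0],[np.mean(an[(an>l)&(an<l+120)]) for l in(60,240)])
k=W[(z>34)&(z<46)&(np.hypot(W[...,0]-446.8,W[...,1]+287.8)<120)];print(cv2.minAreaRect(k[:,:2].astype(np.float32)))
# held nozzle in tool frame
R=Ro.from_quat(d["s"]["eef_rot"]).as_matrix();T=(W-d["s"]["eef_pos"])@R;t=T[...,2];r=np.hypot(T[...,0],T[...,1])
k=T[(r<9)&(t>-100)&(t<-84)];print("tip",len(k),(k.min(0)+k.max(0))/2,k[:,2].min())
cv2.imwrite("pics/w7.png",d["img"])
E
```

```text
time_s: 9.25
eef_pos: [461.0, -330.4, 146.3]
eef_rot: [0.94, 0.341, 0.0, 0.0]
contact_force: [-0.9, 0.3, -1.4]
opening: 18.9
grasp_force: 59.3
time_s: 10.05
eef_pos: [460.4, -330.2, 146.7]
eef_rot: [0.594, 0.804, 0.0, 0.001]
contact_force: [0.2, -1.1, -1.0]
opening: 19.1
grasp_force: 59.3
time_s: 10.85
eef_pos: [459.1, -331.5, 144.7]
eef_rot: [0.598, 0.802, 0.0, -0.0]
contact_force: [0.3, -0.5, -1.0]
opening: 18.9
grasp_force: 59.3
t 10.9 pos [ 459.14 -331.5   144.73] yaw 106.61 tilt [-0.01  0.01] tool shift [76.9 -1.  44.7] F [-0.2  0.7 -1.6] Tz [0.03 0.01 0.02] open 19.0 gf 59.3 J [-0.76  0.13  1.74  0.    1.28 -1.05]
bore [ 436.2   -258.225] 2
[0 0 0 0 0 0 0 0 0 0 6 7 7 6 6 0 0 0 0 0 0 0 0 0 0 0 0 0 6 6 6 6 7 0 1 0] [np.float64(124.43820317881496), np.float64(307.12401554132623)]
((445.28631591796875, -288.1331787109375), (62.822933197021484, 199.89744567871094), 16.644990921020508)
tip 1098 [ -0.37998886   0.20939446 -89.07726037] -94.13786825071266
```

The port is confirmed at (436.2,-258.2). I'll move over it and down to just above the collar.

```bash
python3 -m inch '[[[26,-1.2,0],[0,0,0],0.1],[[26,0,0],[0,0,0],0.1],[[25,0,0],[0,0,0],0.1],[[0,0,30],[0,0,0],0.1],[[0,0,30],[0,0,0],0.1],[[0,0,25],[0,0,0],0.1],[[0,0,8],[0,0,0],0.1],[[0,0,0],[0,0,0],0.1]]'
python3 - <<'E'
from h import *
d=wsnap("w8");rel((436.2,-258.2,45))
R=Ro.from_quat(d["s"]["eef_rot"]).as_matrix();W=wcloud(d);T=(W-d["s"]["eef_pos"])@R;t=T[...,2];r=np.hypot(T[...,0],T[...,1])
k=T[(r<9)&(t>-100)&(t<-84)];print("tip",(k.min(0)+k.max(0))/2,k[:,2].min())
cv2.imwrite("pics/w8.png",cv2.resize(d["img"][150:350,200:440],(720,600)))
E
```

```text
time_s: 11.7
eef_pos: [435.1, -257.3, 50.7]
eef_rot: [0.598, 0.802, 0.0, -0.001]
contact_force: [-0.2, 1.0, -1.5]
opening: 19.4
grasp_force: 59.3
t 11.75 pos [ 436.11 -258.17   52.09] yaw 106.61 tilt [-0.01  0.01] tool shift [-0.1  0.1  7.1] F [-0.3 -0.1 -1.3] Tz [-0.01 -0.   -0.01] open 19.0 gf 59.3 J [-0.69  0.1   1.96  0.    1.09 -0.98]
tip [-9.70469022e-01  4.06420945e-02 -8.90711777e+01] -94.13039118792263
```

View pics/w8.png

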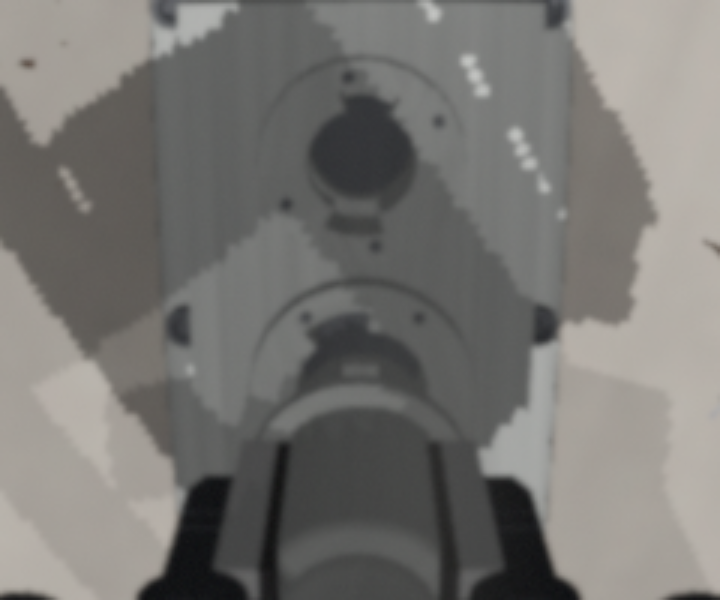

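The nozzle hangs centred over port 22, its lug at (360,370) and the slot slightly to its left at (335,325). Now I descend gently.

```bash
python3 -m inch '[[[0,0,3],[0,0,0],0.1],[[0,0,3],[0,0,0],0.1],[[0,0,2],[0,0,0],0.1],[[0,0,2],[0,0,0],0.1],[[0,0,2],[0,0,0],0.1],[[0,0,2],[0,0,0],0.1],[[0,0,1],[0,0,0],0.1],[[0,0,0],[0,0,0],0.1]]'
python3 - <<'E'
from h import *
rel((436.2,-258.2,31))
E
```

```text
time_s: 12.55
eef_pos: [435.9, -257.9, 36.5]
eef_rot: [0.597, 0.802, 0.0, -0.0]
contact_force: [0.3, 0.6, -1.5]
opening: 18.9
grasp_force: 59.5
t 12.55 pos [ 435.92 -257.91   36.55] yaw 106.62 tilt [-0.02  0.01] tool shift [-0.4  0.2  5.5] F [ 0.3  0.6 -1.5] Tz [ 0.12 -0.03  0.  ] open 18.9 gf 59.5 J [-0.69  0.12  1.97  0.    1.05 -0.98]
```

```bash
python3 -m inch '[[[0,0,1],[0,0,0],0.1],[[0,0,1],[0,0,0],0.1],[[0,0,1],[0,0,0],0.1],[[0,0,0],[0,0,0],0.1],[[0,0,0],[0,0,0],0.1],[[0,0,0],[0,0,0],0.1],[[0,0,0],[0,0,0],0.1],[[0,0,0],[0,0,0],0.1]]' 
python3 -m inch '[[[0,0,0.5],[0,0,0],0.1],[[0,0,0.5],[0,0,0],0.1],[[0,0,0],[0,0,0],0.1],[[0,0,0],[0,0,0],0.1],[[0,0,0],[0,0,0],0.1],[[0,0,0],[0,0,0],0.1],[[0,0,0],[0,0,0],0.1],[[0,0,0],[0,0,0],0.1]]'
```

```text
time_s: 13.35
eef_pos: [436.0, -258.0, 33.7]
eef_rot: [0.598, 0.802, 0.0, -0.0]
contact_force: [-0.7, 0.7, -2.5]
opening: 19.2
grasp_force: 59.4
time_s: 14.15
eef_pos: [436.0, -258.0, 32.8]
eef_rot: [0.597, 0.802, 0.0, -0.0]
contact_force: [-1.0, 2.1, -1.0]
opening: 19.3
grasp_force: 59.4
```

```bash
python3 -m inch '[[[0,0,0.5],[0,0,0],0.1],[[0,0,0.5],[0,0,0],0.1],[[0,0,0],[0,0,0],0.1],[[0,0,0],[0,0,0],0.1],[[0,0,0],[0,0,0],0.1],[[0,0,0],[0,0,0],0.1],[[0,0,0],[0,0,0],0.1],[[0,0,0],[0,0,0],0.1]]' 
python3 -m inch '[[[0,0,0.4],[0,0,0],0.1],[[0,0,0.3],[0,0,0],0.1],[[0,0,0],[0,0,0],0.1],[[0,0,0],[0,0,0],0.1],[[0,0,0],[0,0,0],0.1],[[0,0,0],[0,0,0],0.1],[[0,0,0],[0,0,0],0.1],[[0,0,0],[0,0,0],0.1]]'
```

```text
time_s: 14.95
eef_pos: [436.0, -258.0, 31.7]
eef_rot: [0.598, 0.802, 0.0, -0.0]
contact_force: [-1.4, 1.4, -1.0]
opening: 19.1
grasp_force: 59.5
time_s: 15.75
eef_pos: [436.1, -258.1, 31.2]
eef_rot: [0.597, 0.802, -0.0, 0.0]
contact_force: [-2.9, 3.3, 5.3]
opening: 19.5
grasp_force: 60.3
```

Contact at about 6 N with TCP z ≈ 31.2, so the lugs rest on the collar. Now I turn lightly to find the slots.

```bash
python3 -m inch '[[[0.2,0,0],[0,0,-2],0.1],[[0,0,0],[0,0,-2],0.1],[[0,0,0],[0,0,-2],0.1],[[0,0,0],[0,0,-2],0.1],[[0,0,0],[0,0,0],0.1],[[0,0,0],[0,0,0],0.1],[[0,0,0],[0,0,0],0.1],[[0,0,0],[0,0,0],0.1]]' 
python3 -m inch '[[[0,0,0],[0,0,-2],0.1],[[0,0,0],[0,0,-2],0.1],[[0,0,0],[0,0,-2],0.1],[[0,0,0],[0,0,0],0.1],[[0,0,0],[0,0,0],0.1],[[0,0,0],[0,0,0],0.1],[[0,0,0],[0,0,0],0.1],[[0,0,0],[0,0,0],0.1]]'
python3 - <<'E'
from h import *
rel((436.2,-258.2,31))
E
```

```text
time_s: 16.55
eef_pos: [435.9, -258.0, 30.9]
eef_rot: [0.54, 0.841, -0.0, 0.0]
contact_force: [-0.7, 0.2, -3.4]
opening: 19.0
grasp_force: 59.3
time_s: 17.35
eef_pos: [436.0, -257.9, 31.1]
eef_rot: [0.495, 0.869, -0.0, 0.0]
contact_force: [-1.1, 0.1, -1.3]
opening: 19.4
grasp_force: 59.3
t 17.35 pos [ 435.97 -257.87   31.1 ] yaw 120.61 tilt [-0. -0.] tool shift [-0.4  0.   0.1] F [-1.1  0.1 -1.3] Tz [-0.06  0.41 -0.05] open 19.4 gf 59.3 J [-0.69  0.13  1.97 -0.    1.04 -1.22]
```

The force vanished, which suggests the slots. I'll centre in them and lower to check.

```bash
python3 -m inch '[[[0,0,0],[0,0,-2],0.1],[[0,0,0],[0,0,-2],0.1],[[0,0,0.5],[0,0,0],0.1],[[0,0,0.5],[0,0,0],0.1],[[0,0,0.5],[0,0,0],0.1],[[0,0,0],[0,0,0],0.1],[[0,0,0],[0,0,0],0.1],[[0,0,0],[0,0,0],0.1]]'
python3 - <<'E'
from h import *
rel((436.2,-258.2,31))
E
```

```text
time_s: 18.15
eef_pos: [436.0, -257.8, 29.6]
eef_rot: [0.465, 0.885, 0.0, -0.0]
contact_force: [-1.1, 1.1, -1.1]
opening: 19.3
grasp_force: 59.4
t 18.15 pos [ 436.01 -257.77   29.55] yaw 124.61 tilt [0.   0.01] tool shift [-0.5 -0.1 -1.4] F [-1.1  1.1 -1.1] Tz [0.17 0.32 0.04] open 19.3 gf 59.4 J [-0.69  0.13  1.97  0.    1.04 -1.29]
```

```bash
python3 -m inch '[[[0,0,1.5],[0,0,0],0.1],[[0,0,1.5],[0,0,0],0.1],[[0,0,1.5],[0,0,0],0.1],[[0,0,1.5],[0,0,0],0.1],[[0,0,1.5],[0,0,0],0.1],[[0,0,1.5],[0,0,0],0.1],[[0,0,0],[0,0,0],0.1],[[0,0,0],[0,0,0],0.1]]'
python3 - <<'E'
from h import *
rel((436.2,-258.2,18.3))
E
```

```text
time_s: 18.95
eef_pos: [436.1, -257.9, 21.2]
eef_rot: [0.465, 0.885, -0.0, -0.0]
contact_force: [-4.9, 2.1, 6.3]
opening: 19.1
grasp_force: 60.7
t 18.95 pos [ 436.06 -257.89   21.15] yaw 124.62 tilt [-0.  0.] tool shift [-0.3 -0.1  2.9] F [-4.9  2.1  6.3] Tz [ 0.43  0.92 -0.05] open 19.1 gf 60.7 J [-0.69  0.15  1.97 -0.    1.02 -1.29]
```

```bash
python3 -m inch '[[[0.2,-0.1,1],[0,0,0],0.1],[[0,0,1],[0,0,0],0.1],[[0,0,0.7],[0,0,0],0.1],[[0,0,0.3],[0,0,0],0.1],[[0,0,0],[0,0,0],0.1],[[0,0,0],[0,0,0],0.1],[[0,0,0],[0,0,0],0.1],[[0,0,0],[0,0,0],0.1]]'
python3 - <<'E'
from h import *
rel((436.2,-258.2,18.3))
E
```

```text
time_s: 19.75
eef_pos: [436.1, -257.9, 18.7]
eef_rot: [0.465, 0.885, -0.0, 0.0]
contact_force: [-4.7, 4.2, 10.5]
opening: 19.2
grasp_force: 61.1
t 19.75 pos [ 436.11 -257.93   18.71] yaw 124.63 tilt [ 0.02 -0.01] tool shift [-0.3 -0.1  0.4] F [-4.7  4.2 10.5] Tz [ 0.65  1.13 -0.  ] open 19.2 gf 61.1 J [-0.69  0.15  1.97 -0.    1.02 -1.29]
```

Depth is about 27 mm at 11 N. Now clockwise.

```bash
python3 -m inch '[[[0.2,0,0.3],[0,0,0],0.1],[[0,0,0],[0,0,5],0.1],[[0,0,0],[0,0,5],0.1],[[0,0,0],[0,0,5],0.1],[[0,0,0],[0,0,5],0.1],[[0,0,0],[0,0,0],0.1],[[0,0,0],[0,0,0],0.1],[[0,0,0],[0,0,0],0.1]]'
python3 - <<'E'
from h import *
rel((436.2,-258.2,18.3))
E
```

```text
time_s: 20.55
eef_pos: [436.3, -257.7, 18.3]
eef_rot: [0.611, 0.791, 0.0, 0.0]
contact_force: [-3.8, 3.6, 9.8]
opening: 19.0
grasp_force: 60.9
t 20.55 pos [ 436.31 -257.72   18.35] yaw 104.62 tilt [ 0.06 -0.02] tool shift [-0.4 -0.2  0. ] F [-3.8  3.6  9.8] Tz [ 0.67  0.79 -0.05] open 19.0 gf 60.9 J [-0.69  0.15  1.97  0.    1.02 -0.94]
```

```bash
python3 -m inch '[[[0,0,0],[0,0,5],0.1],[[0,0,0],[0,0,5],0.1],[[0,0,0],[0,0,5],0.1],[[0,0,0],[0,0,5],0.1],[[0,0,0],[0,0,5],0.1],[[0,0,0],[0,0,2],0.1],[[0,0,0],[0,0,0],0.1],[[0,0,0],[0,0,0],0.1]]'
python3 - <<'E'
from h import *
rel((436.2,-258.2,18.3))
E
python3 -m inch '[[[0,0,0],[0,0,2],0.1],[[0,0,0],[0,0,2],0.1],[[0,0,0],[0,0,1],0.1],[[0,0,0],[0,0,1],0.1],[[0,0,0],[0,0,0],0.1],[[0,0,0],[0,0,0],0.1],[[0,0,0],[0,0,0],0.1],[[0,0,0],[0,0,0],0.1]]'
python3 - <<'E'
from h import *
rel((436.2,-258.2,18.3))
E
```

```text
time_s: 21.35
eef_pos: [436.6, -257.8, 18.5]
eef_rot: [0.779, 0.627, 0.0, 0.001]
contact_force: [-3.5, 2.5, 9.4]
opening: 19.1
grasp_force: 60.8
t 21.35 pos [ 436.61 -257.81   18.47] yaw 77.61 tilt [ 0.09 -0.03] tool shift [-0.5 -0.3  0.2] F [-3.5  2.5  9.4] Tz [ 0.65  0.61 -0.04] open 19.1 gf 60.8 J [-0.69  0.15  1.97  0.    1.02 -0.47]
time_s: 22.15
eef_pos: [436.7, -257.8, 18.5]
eef_rot: [0.811, 0.585, 0.001, 0.001]
contact_force: [-2.6, 3.0, 8.7]
opening: 19.0
grasp_force: 60.8
t 22.15 pos [ 436.69 -257.81   18.48] yaw 71.62 tilt [ 0.1  -0.03] tool shift [-0.5 -0.3  0.2] F [-2.6  3.   8.7] Tz [ 0.67  0.57 -0.02] open 19.0 gf 60.8 J [-0.69  0.15  1.97  0.    1.02 -0.37]
```

```bash
python3 -m inch '[[[0,0,0],[0,0,1],0.1],[[0,0,0],[0,0,1],0.1],[[0,0,0],[0,0,1],0.1],[[0,0,0],[0,0,1],0.1],[[0,0,0],[0,0,0],0.1],[[0,0,0],[0,0,0],0.1],[[0,0,0],[0,0,0],0.1],[[0,0,0],[0,0,0],0.1]]'
python3 - <<'E'
from h import *
rel((436.2,-258.2,18.3))
E
python3 -m inch '[[[0,0,0],[0,0,1],0.1],[[0,0,0],[0,0,1],0.1],[[0,0,0],[0,0,0],0.1],[[0,0,0],[0,0,0],0.1],[[0,0,0],[0,0,0],0.1],[[0,0,0],[0,0,0],0.1],[[0,0,0],[0,0,0],0.1],[[0,0,0],[0,0,0],0.1]]'
python3 - <<'E'
from h import *
rel((436.2,-258.2,18.3))
E
```

```text
time_s: 22.95
eef_pos: [436.7, -257.8, 18.5]
eef_rot: [0.831, 0.556, 0.001, 0.001]
contact_force: [-2.5, 4.4, 8.6]
opening: 19.0
grasp_force: 60.8
t 22.95 pos [ 436.73 -257.81   18.5 ] yaw 67.62 tilt [ 0.1  -0.03] tool shift [-0.6 -0.3  0.2] F [-2.5  4.4  8.6] Tz [ 0.71  0.58 -0.  ] open 19.0 gf 60.8 J [-0.69  0.15  1.97  0.    1.02 -0.3 ]
time_s: 23.75
eef_pos: [436.7, -257.8, 18.5]
eef_rot: [0.84, 0.542, 0.001, 0.001]
contact_force: [-2.8, 4.0, 9.8]
opening: 19.6
grasp_force: 60.9
t 23.75 pos [ 436.66 -257.78   18.48] yaw 65.63 tilt [ 0.09 -0.03] tool shift [-0.6 -0.3  0.2] F [-2.8  4.   9.8] Tz [0.67 0.59 0.11] open 19.6 gf 60.9 J [-0.69  0.15  1.97  0.    1.02 -0.26]
```

```bash
python3 -m inch '[[[0,0,0],[0,0,1],0.1],[[0,0,0],[0,0,0.5],0.1],[[0,0,0],[0,0,0],0.1],[[0,0,0],[0,0,0],0.1],[[0,0,0],[0,0,0],0.1],[[0,0,0],[0,0,0],0.1],[[0,0,0],[0,0,0],0.1],[[0,0,0],[0,0,0],0.1]]'
python3 - <<'E'
from h import *
rel((436.2,-258.2,18.3))
E
```

```text
time_s: 24.55
eef_pos: [436.6, -257.7, 18.5]
eef_rot: [0.847, 0.531, 0.001, 0.001]
contact_force: [-3.3, 4.1, 11.0]
opening: 19.1
grasp_force: 60.9
t 24.55 pos [ 436.55 -257.71   18.47] yaw 64.14 tilt [ 0.08 -0.02] tool shift [-0.6 -0.1  0.2] F [-3.3  4.1 11. ] Tz [0.74 0.71 0.12] open 19.1 gf 60.9 J [-0.69  0.15  1.97  0.    1.02 -0.24]
```

```bash
python3 -m inch '[[[0,0,0],[0,0,1],0.1],[[0,0,0],[0,0,1],0.1],[[0,0,0],[0,0,0],0.1],[[0,0,0],[0,0,0],0.1],[[0,0,0],[0,0,0],0.1],[[0,0,0],[0,0,0],0.1],[[0,0,0],[0,0,0],0.1],[[0,0,0],[0,0,0],0.1]]'
python3 - <<'E'
from h import *
rel((436.2,-258.2,18.3))
E
```

```text
time_s: 25.35
eef_pos: [436.3, -257.5, 18.4]
eef_rot: [0.857, 0.516, 0.0, 0.0]
contact_force: [-3.4, 4.8, 9.9]
opening: 19.1
grasp_force: 61.0
t 25.35 pos [ 436.32 -257.52   18.4 ] yaw 62.14 tilt [0.05 0.  ] tool shift [-0.7  0.2  0.1] F [-3.4  4.8  9.9] Tz [0.82 0.77 0.18] open 19.1 gf 61.0 J [-0.69  0.15  1.97  0.    1.02 -0.2 ]
```

The torque is rising against the stop (61–62° turned), so I let go.

```bash
python3 -m inch '[[[0,0,0],[0,0,0],0.3],[[0,0,0],[0,0,0],0.5],[[0,0,0],[0,0,0],0.6],[[0,0,0],[0,0,0],0.6],[[0,0,0],[0,0,0],0.6],[[0,0,0],[0,0,0],0.6],[[0,0,0],[0,0,0],0.6],[[0,0,0],[0,0,0],0.6]]' 20
python3 - <<'E'
from h import *
d=wsnap("w9");rel((436.2,-258.2,18.3))
W=wcloud(d);r=np.hypot(W[...,0]-436.4,W[...,1]+258);z=W[...,2]
print("tip z",np.percentile(z[(r<12)&(z>90)&(z<130)],[50,90,98]))
m=(r>14.5)&(r<16.5)&(z>43)&(z<60);print("flange z",m.sum(),np.median(z[m]) if m.any() else 0)
E
```

```text
time_s: 26.15
eef_pos: [435.7, -257.6, 17.3]
eef_rot: [0.857, 0.516, -0.0, -0.0]
contact_force: [-0.4, 0.2, 0.1]
opening: 51.3
grasp_force: 0.0
t 26.2 pos [ 435.66 -257.59   17.29] yaw 62.12 tilt [ 0. -0.] tool shift [-0.3  0.8 -1. ] F [-0.5 -0.3  0.3] Tz [-0.02  0.04 -0.03] open 51.3 gf 0.0 J [-0.69  0.15  1.97  0.    1.01 -0.2 ]
tip z [105.24037389 126.95047321 129.39880538]
flange z 769 50.50739569549075
```

The flange top is at 50.5, exactly the locked depth of 23.5 mm. Retreating straight up to verify.

```bash
python3 -m inch '[[[0,0,-10],[0,0,0],0.6],[[0,0,-25],[0,0,0],0.6],[[0,0,-35],[0,0,0],0.6],[[0,0,-40],[0,0,0],0.6],[[0,0,-40],[0,0,0],0.6],[[-40,0,0],[0,0,0],0.6],[[-40,0,0],[0,0,0],0.6],[[0,0,0],[0,0,0],0.6]]'
python3 - <<'E'
from h import *
d=wsnap("w10");rel((436.2,-258.2,18.3));W=wcloud(d);z=W[...,2];r=np.hypot(W[...,0]-436.4,W[...,1]+258)
m=(r<19)&(z>43)&(z<60);print("flange",m.sum(),np.median(z[m]));t=W[(r<8)&(z>108)];print("tip",len(t),np.percentile(t[:,2],98),t.mean(0))
s=ctrl.snapshot("side");t=ctrl.snapshot("top")
cv2.imwrite("pics/end.png",np.vstack([cv2.resize(s["img"][130:410,180:480],(400,300)),cv2.resize(t["img"][120:345,120:480],(400,300))]))
E
```

```text
time_s: 27.0
eef_pos: [396.8, -331.9, 168.9]
eef_rot: [0.858, 0.514, -0.001, 0.002]
contact_force: [0.4, -0.1, 0.1]
opening: 50.9
grasp_force: 0.0
t 27.05 pos [ 397.47 -330.01  168.32] yaw 61.93 tilt [ 0.04 -0.06] tool shift [ 81.7   0.2 150. ] F [-0.1 -0.1  0.4] Tz [-0.    0.03  0.02] open 51.3 gf 0.0 J [-0.85 -0.02  1.84 -0.    1.32 -0.36]
flange 424 50.70661221440192
tip 1428 344.3571050163246 [ 433.43930204 -263.52081706  311.77248008]
```

View pics/end.png

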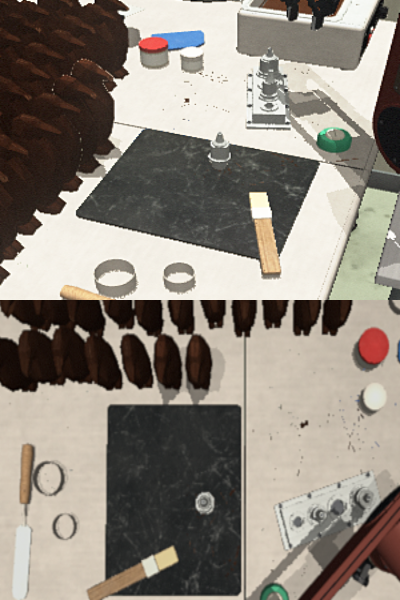

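The final picture shows the fine nozzle upright in its port at (268,85) in the upper view. The wide nozzle (220,150), the pot (192,58) and the ring cutter (179,275) look undisturbed. The flange is still at 50.7 mm, so I'm handing in.

```bash
python3 -c "
from workcell import ctrl
print(ctrl.hand_in())"
```

```text
the job is handed in; nothing more can be done
None
```

The fine nozzle is locked in port 22 (flange measured at locked height, at most about 12 N measured on the plate), the other nozzle, pot and cutter look undisturbed in the final pictures, and the job was handed in at about 27 s; the hand-in gave no verdict.

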